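Cap the loaded well of the vial reader and hold the cap home

ROBOT

A 6-joint arm with a two-finger parallel gripper is mounted at the origin on the work surface. World frame = base frame: x ahead of the robot, y to its left, z up, the work surface at z = 0. Lengths are in m, angles in rad, forces in N, time in s.
With the tool pointing down it reaches from about 0.275 to 0.725 m from the base axis. Payload 15.9 kg.
Tool frame: the origin (TCP) lies between the finger pads; the fingertips stand 22 mm ahead of it and the grasp point (between the pads) lies 3 mm ahead of it (manip.finger_overhang is the distance from the TCP to the fingertips, in m); z points along the fingers, x is the direction in which the jaws open and shut, and the axes are right-handed (so a half turn about z gives the same grasp; the last joint's range is limited). The gripper opens to 85 mm and grips with 20 to 120 N. Pads are 22 mm wide; open, the fingers measure 114 mm over their backs; the gripper's body (76 mm by 85 mm) begins 54 mm behind the grasp point. The pads swing forward as they close: fully open they stand 13 mm farther back than shut.
Start: joints at [1.176, 0.213, -0.034, 1.323, 0, 1.571], TCP at [0.192, 0.462, 0.253] pointing down, gripper open.
Joint ranges: [-2.98, 2.98], [-0.74, 1.72], [-1.14, 1.35], [-2.1, 2.04], [-1.57, 1.44], [-3.14, 3.14]. Speed limits (rad/s): [1.89, 1.89, 2.39, 2.57, 3.14, 3.14].

INTERFACE

Orientations are given as a 3x3 rotation matrix whose columns are the frame's x, y, z axes.
In Python, from station import manip gives the robot as it stands.
- The arm moves only by the tool play_rows, never from a script. Its argument "increments" is a list of rows, each a list of 3 entries, a list of its own where there are three numbers: the finger opening in m, from 0 to 0.0854, then the shift along the tool's x, y, z in m, then the turn, a rotation vector about the tool's x, y, z in degrees. In form: [[jaw, [x, y, z], [rx, ry, rz]], ...]. A call has 1 to 10 rows; each row is the pose to reach, as a shift and turn from the pose commanded when the call began, along the tool's axes at that moment; what a row does not reach only later rows make up. A row lasts 1/8 s, in which the tool goes at most 62.5 mm and 10.7 degrees, less where a joint would pass 70% of its speed; a pose out of reach is approached as far as the arm can. A call with a gripper value outside its range is refused whole. The fingers move at their own pace and stop on an object; "newtons" is the grip in N (left out, the last holds). Time passes only in rows, so rows that repeat a pose let the fingers close. It gives the time, the measured TCP pose, the force and the opening at its end, in the units of the state.
- manip.observe(): the state, without advancing time (a new reading comes with each control period).
- manip.get_image(name): name is "scene" or "side" or "wrist"; returns a dict with "color" (400x640x3 uint8, red, green, blue), "K" (3x3 intrinsics, pixels), "extrinsics" (4x4, takes a point from world to camera coordinates). Camera axes: x right, y down, z forward; pixel columns grow to the right and rows downward; lengths in m; the calibration is good to about 2 mm. A picture is of the moment at which its call begins. There is no depth.
- manip.close_job(): hands the job in, once; it reports no verdict.
The state is a dict: "t": time; "joint_positions": joint angles; "joint_velocities": joint speeds; "joint_torque": joint torques, N m; "tcp_pos": TCP position; "tcp_rot": TCP orientation; "contact_force": force on the tool from outside, world axes, zero at the start; "torque": the same for the moment, N m; "width": opening from 0.0 (shut) to 1.0 (fully open).
Only numpy, scipy, OpenCV 4.12 (cv2) and the standard library are available. Lean on these libraries where they do the work, as an engineer would, in place of code of your own. Each camera call takes 0.05 s, during which the arm holds its last target. There are 200 camera calls.

TASK

Put the knurled cap from the bench over whichever of the reader's two wells holds the glass vial (a mushroom-shaped blanking plug closes the other). Turn it until the keyways hidden inside it drop over the well's pins, then press it fully home against the spring sleeve and finish while still holding it pressed there, upright and still, for the dark reading. Leave the vial and the plug in their wells and do not disturb the other things.

Things in the scene. Friction and masses are not known exactly. Their poses are not given: they have to be found in the camera images.
- cap_mid (a point): the knurled cap: a plain aluminium cup, 50 mm across (round, fine vertical ribs) and 46 mm tall, black disc on top, about 0.13 kg, standing open side down on the bench. Point: on its axis, half-way up (23 mm above its lower rim); z is the cap's axis, up.
- cap: the same cap, its origin at the centre of its open lower rim; z up. Bore 35 mm across, 36 mm deep, with four straight full-depth keyways 8 mm wide, 90 degrees apart, cut in the bore and not seen from outside. Their direction in this frame is not known: at most 45 degrees of turn one way or the other, or 90 degrees one way, brings them over the pins.
- reader: the two-well vial reader: a fixed cream box 200 mm (its x) by 260 mm (its y) by 70 mm high, display on the side facing the robot. Origin: centre of its underside; z up. The flat top is its deck, 70 mm above the bench. The wells lie on its y axis, at y = +60 mm and -60 mm.
- well_a (a point): top centre of the well on the reader's +y side, 30 mm above the deck; z up. Each well is an upright aluminium tube, 32 mm outside (29 mm at its bevelled top edge), bore 19 mm at the mouth, 30 mm tall, with two round 5 mm pins, opposite one another, sticking out 5 mm from its side 10 mm below the top.
- well_b (a point): the same for the well on the reader's -y side, 120 mm from the other. On either well an unaligned cap's rim lies on the pins, 22.5 mm above the deck; aligned, it drops freely 11.5 mm on to the spring sleeve, 11 mm above the deck; fully home the rim is on a fixed shoulder 6 mm above the deck.
- sleeve_a (a joint): black spring sleeve round the foot of well_a, 50 mm across: 0 when up (its top 11 mm above the deck), 0.005 m when pressed fully down; it pushes up with about 4 N at the start of its travel and 10 N fully down
- sleeve_b (a joint): the same for well_b
- vial_mid (a point): the glass vial, 16 mm across and 38 mm tall with a white stopper as wide as itself, standing loosely in one of the two wells, its stopper 8 mm above the well's top. Point: on its axis, half-way up.
- plug_mid (a point): the white blanking plug in the other well: a 17 mm stem with a flat mushroom head 28 mm across and 4 mm thick, lying on the well's top. Point: on its axis, 17 mm above its lower end.
- spare_vial: bystander: a second, like glass vial standing on the reader's deck itself, behind the wells, not in a well; origin under its centre
- smooth_lid: bystander: a low smooth aluminium lid, 48 mm across and 16 mm high, on the bench; origin under its centre
- jar: bystander: amber jar, 60 mm across, 85 mm tall; origin under its centre
- cartridge: bystander: flat white test cartridge 50 by 120 by 14 mm; origin under its centre
- scanner: bystander: black card scanner 70 by 160 by 53 mm; origin under its centre

How it is judged:
By the outcome, as a careful person would: the job done as asked, in the order asked, and still so for the second after the job is handed in, while the arm keeps its last pose, push and grip.
It also fails if it takes over 51 s, if anything falls off the work surface, if the arm or the gripper's body presses on something with over 40 N, if the wrist force passes 120 N, or if a joint passes its speed limit or range.

## Working session

There is one attempt and no reset: what is moved stays moved. The work goes in short steps, Python scripts to look and compute and a tool call to move; the robot and the scene stay as the last step left them, time stands still between calls to the robot, and variables do not carry over. Pictures are saved under pics/ and viewed, about 8 in all and at most 12, crops included, and the job is handed in when it is done.

Besides the shell and the picture viewer there is one more tool, called after ">>>" in YAML: its name, and indented under it one key for each argument. play_rows: Moves the arm, as the interface text tells. Its arguments: {"type":"object","properties":{"increments":{"type":"array","items":{"type":"array"}},"newtons":{"type":"number"}},"required":["increments"]}

```bash
mkdir -p pics; ls
cat > h.py <<'E'
import numpy as np, cv2
from station import manip
def snap(n,f):
    d=manip.get_image(n); cv2.imwrite(f'pics/{f}.png',d['color'][:,:,::-1]); np.savez(f'pics/{f}.npz',K=d['K'],E=d['extrinsics']); return d
def ray(d,u,v):
    K,E=np.array(d['K']),np.array(d['E'] if 'E' in d else d['extrinsics']); R,t=E[:3,:3],E[:3,3]
    return -R.T@t, R.T@np.linalg.solve(K,[u,v,1.])
def atz(d,u,v,z):
    c,r=ray(d,u,v); return c+r*(z-c[2])/r[2]
def proj(d,p):
    K,E=np.array(d['K']),np.array(d['E'] if 'E' in d else d['extrinsics']); q=K@(E[:3,:3]@np.array(p)+E[:3,3]); return q[:2]/q[2]
E
python3 - <<'E'
from h import *
for n in ('scene','side','wrist'):
    d=snap(n,n+'0'); print(n,ray(d,320,200))
s=manip.observe(); print(s['t'],s['tcp_pos'],s['tcp_rot'],s['width'])
a,b=cv2.imread('pics/scene0.png'),cv2.imread('pics/side0.png')
E
```

```text
pics
scene (array([1.33094416, 0.44583221, 0.99886717]), array([-0.60519575, -0.34516761, -0.71742493]))
side (array([ 0.37515573, -0.87988719,  0.91158361]), array([ 0.1506061 ,  0.71760157, -0.68027667]))
wrist (array([0.12880312, 0.48852817, 0.37361357]), array([ 0.24789975, -0.09682486, -0.9639634 ]))
0.15 [0.19223339 0.46131687 0.25291883] [[ 3.84649028e-01  9.23062855e-01 -3.02611331e-04]
 [ 9.23062530e-01 -3.84649147e-01 -7.74303979e-04]
 [-8.31130432e-04  1.85060919e-05 -9.99999654e-01]] 1.0018426343057034
```

View pics/scene0.png

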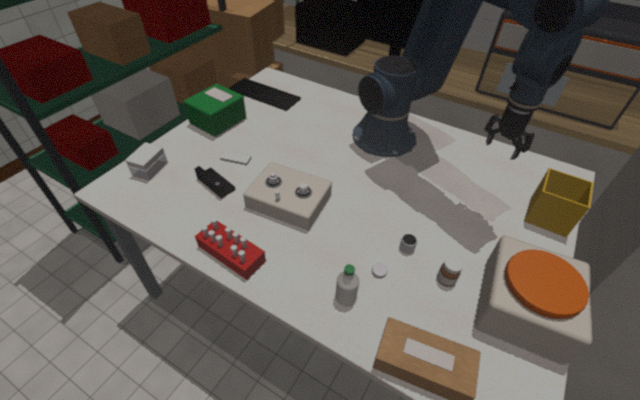

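View pics/side0.png

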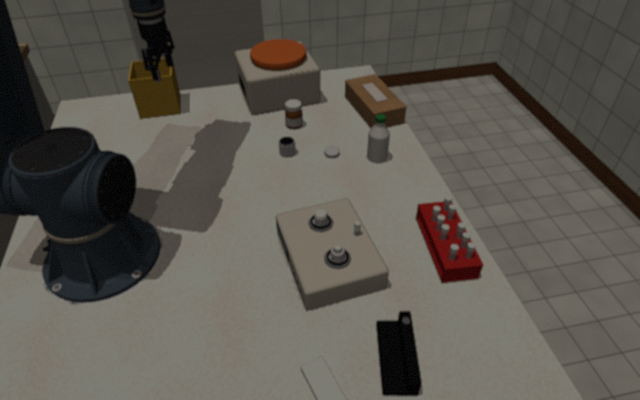

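The cap is at about (408,243) in the scene view and (287,147) in the side view. The wells are at (273,181) and (303,190) in scene, and (338,256) and (320,218) in side. I'll zoom in on all of these.

Run:
```python
from h import *
a,b=cv2.imread('pics/scene0.png'),cv2.imread('pics/side0.png')
def crop(i,x,y,w,h,s): return cv2.resize(i[y:y+h,x:x+w],None,fx=s,fy=s,interpolation=cv2.INTER_CUBIC)
# left: scene reader ; right: side reader ; bottom caps
t=np.hstack([crop(a,240,155,100,75,4),crop(b,270,195,100,75,4)])
u=np.hstack([crop(a,380,220,100,75,4),crop(b,260,115,100,75,4)])
cv2.imwrite('pics/z1.png',np.vstack([t,u]))
for n,p in (('scene0',[(408,243),(408,237),(273,178),(303,187)]),('side0',[(287,147),(287,140),(338,250),(320,213)])):
    d=np.load(f'pics/{n}.npz')
    for (u,v),z in zip(p,[.023,.046,.104,.104]): print(n,u,v,atz(d,u,v,z).round(3))
```

```text
scene0 408 243 [0.522 0.322 0.023]
scene0 408 237 [0.518 0.315 0.046]
scene0 273 178 [ 0.572 -0.18   0.104]
scene0 303 187 [ 0.554 -0.066  0.104]
side0 287 147 [0.523 0.319 0.023]
side0 287 140 [0.525 0.324 0.046]
side0 338 250 [ 0.558 -0.198  0.104]
side0 320 213 [ 0.544 -0.073  0.104]
```

View pics/z1.png

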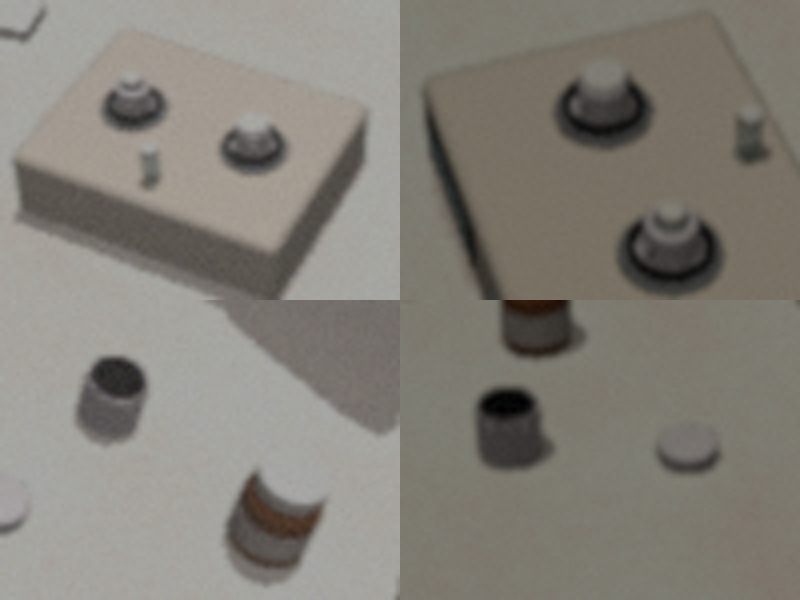

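Run:
```python
from h import *
S,T=np.load('pics/scene0.npz'),np.load('pics/side0.npz')
def tri(p,q):
    A=[];B=[]
    for d,(u,v) in ((S,p),(T,q)):
        c,r=ray(d,u,v); r/=np.linalg.norm(r); M=np.eye(3)-np.outer(r,r); A.append(M);B.append(M@c)
    return np.linalg.solve(sum(A),sum(B)).round(4)
print('cap top',tri((409.5,239.2),(287,141)),atz(S,409.5,239.2,.046),atz(T,287,141,.046))
print('stopper b',tri((272.7,175),(338,248)),atz(S,272.7,175,.108),atz(T,338,248,.108))
print('plug a',tri((303.5,185.5),(320.5,212.5)),atz(S,303.5,185.5,.104),atz(T,320.5,212.5,.104))
# sleeve rings z~.081
print('sleeve b',atz(S,273.5,181,.081),atz(T,337.3,257,.081))
print('sleeve a',atz(S,303.3,191.5,.081),atz(T,320.8,222.2,.081))
```

```text
cap top [0.5243 0.3222 0.0444] [0.52442957 0.32285304 0.046     ] [0.52462343 0.31866529 0.046     ]
stopper b [ 0.5593 -0.1907  0.1031] [ 0.5629728  -0.18702466  0.108     ] [ 0.55852254 -0.19523044  0.108     ]
plug a [ 0.5457 -0.0698  0.1023] [ 0.54664983 -0.06869121  0.104     ] [ 0.54559115 -0.0718039   0.104     ]
sleeve b [ 0.56404796 -0.18503291  0.081     ] [ 0.5566143  -0.19811569  0.081     ]
sleeve a [ 0.55227817 -0.06617783  0.081     ] [ 0.54389043 -0.08201335  0.081     ]
```

>>> play_rows:
  increments:
    - [0.085,[0,0.06,0.01],[0,0,0]]
    - [0.085,[0,0.12,0.02],[0,0,0]]
    - [0.085,[0,0.18,0.03],[0,0,0]]
    - [0.085,[0,0.24,0.04],[0,0,0]]
    - [0.085,[0,0.3,0.05],[0,0,0]]
    - [0.085,[0,0.33,0.05],[0,0,0]]
    - [0.085,[0,0.33,0.05],[0,0,0]]
    - [0.085,[0,0.33,0.05],[0,0,0]]

```text
t: 1.15
tcp_pos: [0.4965, 0.3347, 0.2031]
tcp_rot: [[0.385, 0.923, -0.001], [0.923, -0.385, -0.0], [-0.0, -0.0, -1.0]]
contact_force: [-1.2, 0.3, -0.8]
width: 0.996
```

Run:
```python
from h import *
d=snap('wrist','w1'); s=manip.observe(); print(s['t'],s['tcp_pos'],s['joint_positions'],s['tcp_rot'][:,0])
print('cap pred',proj(d,[.524,.321,.046]))
S=np.load('pics/scene0.npz');T=np.load('pics/side0.npz')
print('jar',atz(S,447,285,0),atz(T,294,125,0),'spare',atz(S,277,200,.07),atz(T,357,234,.07))
```

```text
1.2 [0.49617269 0.33498925 0.20329818] [5.93759663e-01 4.31294793e-01 1.42445759e-01 1.28225757e+00
 1.84817433e-04 9.87823929e-01] [ 3.83944340e-01  9.23356226e-01 -1.57287125e-04]
cap pred [315.28550971 222.48044592]
jar [0.59216453 0.48122856 0.        ] [0.57101436 0.46848209 0.        ] spare [ 0.62614549 -0.1262674   0.07      ] [ 0.62253083 -0.1295689   0.07      ]
```

View pics/w1.png

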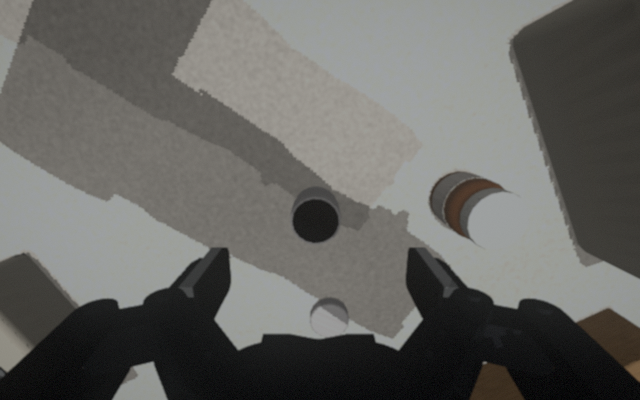

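Run:
```python
from h import *
d=np.load('pics/w1.npz'); g=cv2.imread('pics/w1.png',0)
m=(g[170:270,270:360]<40).astype(np.uint8); n,l,st,c=cv2.connectedComponentsWithStats(m); i=1+st[1:,4].argmax()
u,v=c[i]+[270,170]; print(u,v,st[i]); p=atz(d,u,v,.046); print(p)
s=manip.observe(); print(s['tcp_rot'].T@(p-s['tcp_pos']))
```

```text
315.1768377253814 220.4868238557559 [  24   30   44   42 1442]
[0.52203113 0.32171041 0.046     ]
[-0.00230816  0.02902602  0.15728912]
```

The wrist view puts the cap disc at (315,220.5), which gives (0.522, 0.322). That is within 2 mm of the two-camera estimate, so I'll descend and grip.

>>> play_rows:
  increments:
    - [0.085,[-0.002,0.029,0.04],[0,0,0]]
    - [0.085,[-0.002,0.029,0.09],[0,0,0]]
    - [0.085,[-0.002,0.029,0.13],[0,0,0]]
    - [0.085,[-0.002,0.029,0.155],[0,0,0]]
    - [0.085,[-0.002,0.029,0.17],[0,0,0]]
    - [0.085,[-0.002,0.029,0.17],[0,0,0]]
    - [0.045,[-0.002,0.029,0.17],[0,0,0]]
    - [0.045,[-0.002,0.029,0.17],[0,0,0]]
    - [0.045,[-0.002,0.029,0.17],[0,0,0]]
    - [0.045,[-0.002,0.029,0.17],[0,0,0]]
  newtons: 60

```text
t: 2.45
tcp_pos: [0.5235, 0.322, 0.0348]
tcp_rot: [[0.385, 0.923, 0.002], [0.923, -0.385, 0.001], [0.002, 0.001, -1.0]]
contact_force: [-3.0, -0.5, 10.7]
width: 0.575
```

>>> play_rows:
  increments:
    - [0.04,[0,0,0],[0,0,0]]
    - [0.04,[0,0,0],[0,0,0]]
    - [0.04,[0,0,0],[0,0,0]]
    - [0.04,[0,0,0],[0,0,0]]

```text
t: 2.95
tcp_pos: [0.5235, 0.322, 0.0347]
tcp_rot: [[0.385, 0.923, 0.002], [0.923, -0.385, 0.001], [0.002, 0.001, -1.0]]
contact_force: [-2.6, -0.5, 10.3]
width: 0.573
```

>>> play_rows:
  increments:
    - [0.04,[0,0,-0.04],[0,0,0]]
    - [0.04,[0,0,-0.09],[0,0,0]]
    - [0.04,[0,0,-0.13],[0,0,0]]
    - [0.04,[-0.02,0.01,-0.16],[0,0,0]]
    - [0.04,[-0.06,0.025,-0.16],[0,0,0]]
    - [0.04,[-0.11,0.045,-0.16],[0,0,0]]
    - [0.04,[-0.16,0.065,-0.16],[0,0,0]]
    - [0.04,[-0.21,0.085,-0.16],[0,0,0]]
    - [0.04,[-0.26,0.105,-0.16],[0,0,0]]
    - [0.04,[-0.31,0.125,-0.16],[0,0,0]]

```text
t: 4.2
tcp_pos: [0.5189, -0.0143, 0.194]
tcp_rot: [[0.385, 0.923, 0.001], [0.923, -0.385, -0.0], [0.0, 0.001, -1.0]]
contact_force: [1.3, 0.2, -0.8]
width: 0.575
```

>>> play_rows:
  increments:
    - [0.04,[-0.04,0.015,0],[0,0,0]]
    - [0.04,[-0.08,0.03,0],[0,0,0]]
    - [0.04,[-0.12,0.045,0],[0,0,0]]
    - [0.04,[-0.149,0.055,0],[0,0,0]]
    - [0.04,[-0.149,0.055,0],[0,0,0]]
    - [0.04,[-0.149,0.055,0],[0,0,0]]

```text
t: 4.95
tcp_pos: [0.5125, -0.1711, 0.1936]
tcp_rot: [[0.385, 0.923, 0.0], [0.923, -0.385, 0.0], [0.0, 0.0, -1.0]]
contact_force: [0.5, 0.4, -2.1]
width: 0.571
```

Run:
```python
from h import *
d=snap('wrist','w2'); s=manip.observe(); print(s['t'],s['tcp_pos'],s['joint_positions'],s['tcp_rot'],s['width'],s['contact_force'])
print('pred stopper',proj(d,[.559,-.19,.108]),'plug',proj(d,[.546,-.07,.104]))
```

```text
5.0 [ 0.51261013 -0.17076786  0.19358413] [-3.21674692e-01  3.12697118e-01 -5.40769396e-02  1.20372852e+00
  1.90566854e-04  7.26904652e-02] [[ 3.84222092e-01  9.23240634e-01  3.38927971e-04]
 [ 9.23240672e-01 -3.84222140e-01  8.79225989e-05]
 [ 2.11397346e-04  2.79130282e-04 -9.99999939e-01]] 0.5710337050044848 [-0.19554702  0.0161362  -0.85217812]
pred stopper [317.69515483 277.11861236] plug [461.02389819 203.6985899 ]
```

View pics/w2.png

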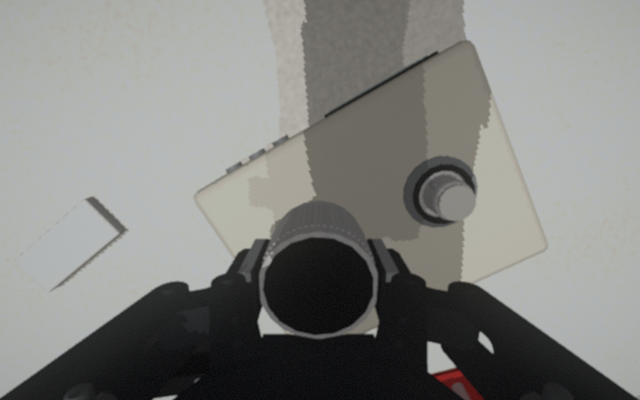

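The cap hides the vial well from this position, and the plug sits at (457,202). I'll move past the well, since the camera looks from the tool's −y side.

>>> play_rows:
  increments:
    - [0.04,[0,0.04,0],[0,0,0]]
    - [0.04,[0,0.08,0],[0,0,0]]
    - [0.04,[0,0.11,0],[0,0,0]]
    - [0.04,[0,0.11,0],[0,0,0]]
    - [0.04,[0,0.11,0],[0,0,0]]
    - [0.04,[0,0.11,0],[0,0,0]]

```text
t: 5.75
tcp_pos: [0.6136, -0.213, 0.1938]
tcp_rot: [[0.384, 0.923, 0.0], [0.923, -0.384, -0.0], [0.0, 0.0, -1.0]]
contact_force: [-0.4, 0.2, -1.1]
width: 0.577
```

Run:
```python
from h import *
d=snap('wrist','w3'); s=manip.observe(); print(s['t'],s['tcp_pos'],s['tcp_rot'][:,0])
print('pred stopper',proj(d,[.559,-.19,.108]),'plug',proj(d,[.546,-.07,.104]))
i=cv2.imread('pics/w3.png'); x,y=220,60; cv2.imwrite('pics/z3.png',cv2.resize(i[y:y+200,x:x+260],None,fx=3,fy=3,interpolation=cv2.INTER_CUBIC))
```

```text
5.8 [ 0.61362463 -0.21317188  0.19377787] [3.84292389e-01 9.23211438e-01 3.20813873e-05]
pred stopper [317.37976658 132.87208717] plug [482.87259624  39.30582005]
```

View pics/z3.png

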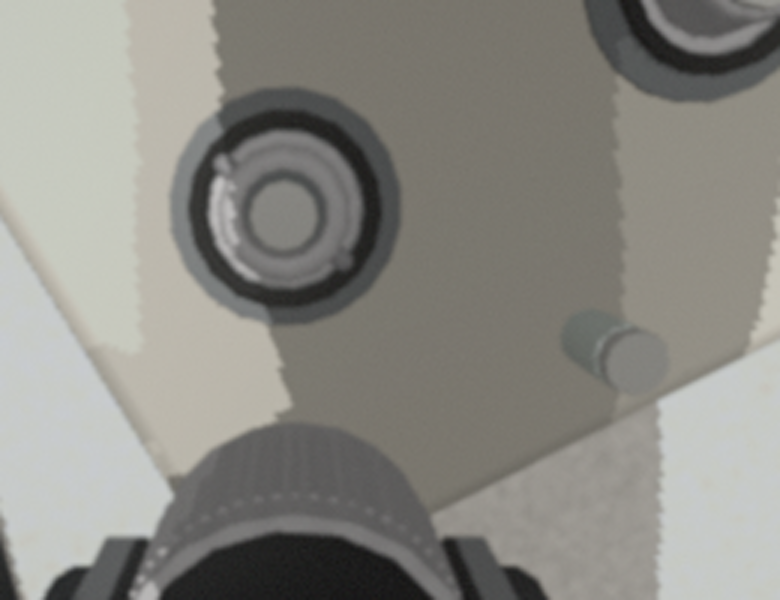

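Run:
```python
from h import *
d=np.load('pics/w3.npz'); R=np.array([[.3843,.9232,0],[.9232,-.3843,0],[0,0,-1]]).T
R=np.array([[.3843,.9232,0],[.9232,-.3843,0],[0,0,-1.]]); t3=np.array([.61362,-.21317,.19378]); t2=np.array([.5126,-.1708,.1936])
for n,u,v,z in (('stopper',314.7,131.3,.108),('pins',314.7,131.2,.09),('sleeve',315.2,129.3,.081),('base',315.2,128.7,.073)):
    p=atz(d,u,v,z); print(n,p.round(4),(R.T@(p-t3)).round(4))
d2=np.load('pics/w2.npz'); g=cv2.imread('pics/w2.png',0)
m=(g[235:345,255:385]<32).astype(np.uint8); 
print('proj of cap top at TCP',proj(d2,[t2[0],t2[1],t2[2]-.0347+.046]))
for u,v in ((262,287),(376,287),(319,237),(319,287),(319,337)):
    p=atz(d2,u,v,t2[2]-.0347+.046); print((R.T@(p-t2)).round(4))
```

```text
stopper [ 0.5573 -0.1913  0.108 ] [-0.0014 -0.0604  0.0858]
pins [ 0.5579 -0.1917  0.09  ] [-0.0016 -0.0597  0.1038]
sleeve [ 0.5571 -0.191   0.081 ] [-0.0013 -0.0607  0.1128]
base [ 0.5569 -0.191   0.073 ] [-0.0014 -0.0609  0.1208]
proj of cap top at TCP [317.17802153 289.46991225]
[-0.023  -0.0012 -0.0113]
[ 0.0245 -0.0011 -0.0113]
[ 0.0008 -0.0235 -0.0113]
[ 0.0008 -0.0012 -0.0113]
[ 0.0008  0.0236 -0.0113]
```

Sleeve, pins and stopper agree within 1 mm. The well lies at tool (-0.002, -0.0605), after removing the bias seen on the held cap. The stopper is narrow and inside the bore, so this is the vial well.

>>> play_rows:
  increments:
    - [0.04,[-0.001,-0.03,0],[0,0,0]]
    - [0.04,[-0.002,-0.0605,0],[0,0,0]]
    - [0.04,[-0.002,-0.0605,0],[0,0,0]]
    - [0.04,[-0.002,-0.0605,0.02],[0,0,0]]
    - [0.04,[-0.002,-0.0605,0.04],[0,0,0]]
    - [0.04,[-0.002,-0.0605,0.05],[0,0,0]]
    - [0.04,[-0.002,-0.0605,0.055],[0,0,0]]
    - [0.04,[-0.002,-0.0605,0.06],[0,0,0]]
    - [0.04,[-0.002,-0.0605,0.063],[0,0,0]]
    - [0.04,[-0.002,-0.0605,0.063],[0,0,0]]

```text
t: 7.05
tcp_pos: [0.5575, -0.1922, 0.1304]
tcp_rot: [[0.385, 0.923, 0.0], [0.923, -0.385, -0.0], [0.0, 0.0, -1.0]]
contact_force: [0.3, -1.0, -1.2]
width: 0.572
```

>>> play_rows:
  increments:
    - [0.04,[0,0,0.002],[0,0,0]]
    - [0.04,[0,0,0.004],[0,0,0]]
    - [0.04,[0,0,0.005],[0,0,0]]
    - [0.04,[0,0,0.005],[0,0,0]]

```text
t: 7.55
tcp_pos: [0.5579, -0.1923, 0.1263]
tcp_rot: [[0.385, 0.923, 0.001], [0.923, -0.385, -0.001], [0.0, 0.002, -1.0]]
contact_force: [-2.0, 0.0, 11.8]
width: 0.573
```

>>> play_rows:
  increments:
    - [0.04,[0,0,0.0],[0,0,4]]
    - [0.04,[0,0,0.0],[0,0,7]]
    - [0.04,[0,0,0.0],[0,0,7]]

```text
t: 7.92
tcp_pos: [0.5583, -0.1926, 0.1265]
tcp_rot: [[0.495, 0.869, 0.002], [0.869, -0.495, -0.001], [0.0, 0.003, -1.0]]
contact_force: [0.4, 0.6, 10.5]
width: 0.574
```

>>> play_rows:
  increments:
    - [0.04,[0,0,0.0],[0,0,4]]
    - [0.04,[0,0,0.0],[0,0,7]]
    - [0.04,[0,0,0.0],[0,0,7]]

```text
t: 8.3
tcp_pos: [0.5584, -0.1926, 0.1266]
tcp_rot: [[0.597, 0.802, 0.003], [0.802, -0.597, -0.001], [0.001, 0.003, -1.0]]
contact_force: [0.6, -0.0, 11.4]
width: 0.574
```

>>> play_rows:
  increments:
    - [0.04,[0,0,0.0],[0,0,4]]
    - [0.04,[0,0,0.0],[0,0,7]]
    - [0.04,[0,0,0.0],[0,0,7]]

```text
t: 8.68
tcp_pos: [0.5584, -0.1926, 0.1266]
tcp_rot: [[0.691, 0.723, 0.003], [0.723, -0.691, -0.001], [0.001, 0.003, -1.0]]
contact_force: [-0.5, -0.8, 9.4]
width: 0.572
```

>>> play_rows:
  increments:
    - [0.04,[0,0,0.0],[0,0,4]]
    - [0.04,[0,0,0.0],[0,0,7]]
    - [0.04,[0,0,0.0],[0,0,7]]

```text
t: 9.05
tcp_pos: [0.5584, -0.1927, 0.1265]
tcp_rot: [[0.774, 0.634, 0.003], [0.634, -0.774, -0.001], [0.001, 0.002, -1.0]]
contact_force: [1.2, -0.6, 9.3]
width: 0.571
```

>>> play_rows:
  increments:
    - [0.04,[0,0,0.0],[0,0,4]]
    - [0.04,[0,0,0.0],[0,0,7]]
    - [0.04,[0,0,0.0],[0,0,7]]

```text
t: 9.43
tcp_pos: [0.5582, -0.1925, 0.1263]
tcp_rot: [[0.845, 0.535, 0.002], [0.535, -0.845, -0.001], [0.001, 0.002, -1.0]]
contact_force: [-1.0, -0.3, 9.3]
width: 0.577
```

>>> play_rows:
  increments:
    - [0.04,[0,0,0.0],[0,0,4]]
    - [0.04,[0,0,0.0],[0,0,7]]
    - [0.04,[0,0,0.0],[0,0,7]]

```text
t: 9.8
tcp_pos: [0.5584, -0.1926, 0.1265]
tcp_rot: [[0.904, 0.428, 0.003], [0.428, -0.904, -0.001], [0.002, 0.002, -1.0]]
contact_force: [0.2, -0.6, 9.8]
width: 0.576
```

>>> play_rows:
  increments:
    - [0.04,[0,0,0.0],[0,0,4]]
    - [0.04,[0,0,0.0],[0,0,7]]
    - [0.04,[0,0,0.0],[0,0,7]]

```text
t: 10.18
tcp_pos: [0.558, -0.1924, 0.1259]
tcp_rot: [[0.949, 0.315, 0.001], [0.315, -0.949, -0.001], [0.001, 0.001, -1.0]]
contact_force: [0.6, -0.4, 6.5]
width: 0.571
```

>>> play_rows:
  increments:
    - [0.04,[0,0,0.0],[0,0,4]]
    - [0.04,[0,0,0.0],[0,0,4]]

```text
t: 10.42
tcp_pos: [0.5576, -0.1924, 0.1254]
tcp_rot: [[0.968, 0.25, 0.0], [0.25, -0.968, -0.0], [0.0, 0.0, -1.0]]
contact_force: [1.1, -2.2, 0.3]
width: 0.574
```

The vertical force vanished, so the keyways are over the pins. I'll add 2° to centre them and push down gently.

>>> play_rows:
  increments:
    - [0.04,[0,0,0.0],[0,0,2]]
    - [0.04,[0,0,0.002],[0,0,2]]
    - [0.04,[0,0,0.004],[0,0,2]]
    - [0.04,[0,0,0.006],[0,0,2]]
    - [0.04,[0,0,0.006],[0,0,2]]

```text
t: 11.05
tcp_pos: [0.5575, -0.1923, 0.1189]
tcp_rot: [[0.977, 0.215, -0.0], [0.215, -0.977, -0.0], [-0.0, 0.0, -1.0]]
contact_force: [3.9, -5.0, -5.6]
width: 0.572
```

>>> play_rows:
  increments:
    - [0.04,[0,0,0.002],[0,0,0]]
    - [0.04,[0,0,0.004],[0,0,0]]
    - [0.04,[0,0,0.004],[0,0,0]]
    - [0.04,[0,0,0.006],[0,0,0]]
    - [0.04,[0,0,0.007],[0,0,0]]
    - [0.04,[0,0,0.007],[0,0,0]]
    - [0.04,[0,0,0.007],[0,0,0]]
  newtons: 80

```text
t: 11.92
tcp_pos: [0.5576, -0.1924, 0.1125]
tcp_rot: [[0.977, 0.214, 0.0], [0.214, -0.977, -0.0], [0.0, 0.001, -1.0]]
contact_force: [2.1, -4.8, 5.4]
width: 0.569
```

>>> play_rows:
  increments:
    - [0.04,[0,0,0.001],[0,0,0]]
    - [0.04,[0,0,0.002],[0,0,0]]
    - [0.04,[0,0,0.003],[0,0,0]]
    - [0.04,[0,0,0.003],[0,0,0]]
    - [0.04,[0,0,0.003],[0,0,0]]

```text
t: 12.55
tcp_pos: [0.5577, -0.1925, 0.1108]
tcp_rot: [[0.977, 0.214, 0.002], [0.214, -0.977, -0.001], [0.001, 0.001, -1.0]]
contact_force: [-5.9, -1.9, 23.5]
width: 0.569
```

>>> play_rows:
  increments:
    - [0.04,[0,0,0.0008],[0,0,0]]
    - [0.04,[0,0,0.0008],[0,0,0]]
    - [0.04,[0,0,0.0008],[0,0,0]]
    - [0.04,[0,0,0.0008],[0,0,0]]

```text
t: 13.05
tcp_pos: [0.5577, -0.1925, 0.1107]
tcp_rot: [[0.977, 0.215, 0.002], [0.215, -0.977, -0.001], [0.002, 0.002, -1.0]]
contact_force: [-10.0, -0.7, 34.9]
width: 0.569
```

Run:
```python
from h import *
b=snap('side','s9'); a=snap('scene','c9'); w=snap('wrist','w9'); s=manip.observe(); print(s['t'],s['tcp_pos'],s['contact_force'],s['torque'],s['width'],abs(s['joint_velocities']).max())
f=lambda i,x,y,w,h,k: cv2.resize(i[y:y+h,x:x+w,::-1],None,fx=k,fy=k,interpolation=cv2.INTER_CUBIC)
cv2.imwrite('pics/z9.png',np.vstack([np.hstack([f(b['color'],280,185,100,75,4),f(a['color'],240,140,100,75,4)]),f(w['color'],0,130,640,240,1.25)]))
```

```text
13.2 [ 0.5577416  -0.19253022  0.11073306] [-9.79464348 -1.57436802 34.18357703] [-0.16729595  2.18035267 -0.04510898] 0.5679919309741994 0.002015811645946967
```

View pics/z9.png

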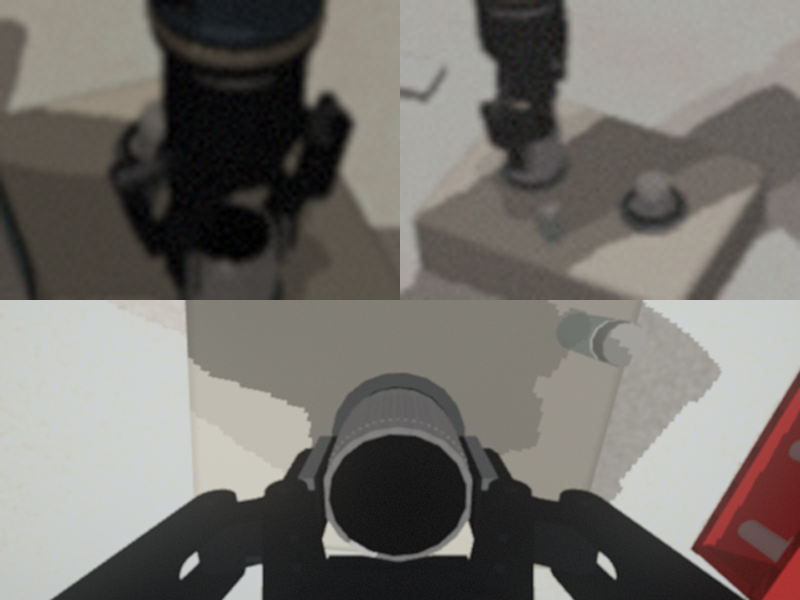

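The hard stop is confirmed: 0.8 mm more command moved the tool only 0.1 mm and added 11 N. The TCP is at 0.1107, which puts the rim at 0.076. I'll ease back to the gentler press and hold there.

>>> play_rows:
  increments:
    - [0.04,[0,0,-0.0006],[0,0,0]]
    - [0.04,[0,0,-0.0006],[0,0,0]]
    - [0.04,[0,0,-0.0006],[0,0,0]]
    - [0.04,[0,0,-0.0006],[0,0,0]]
    - [0.04,[0,0,-0.0006],[0,0,0]]
    - [0.04,[0,0,-0.0006],[0,0,0]]

```text
t: 13.95
tcp_pos: [0.5577, -0.1925, 0.1108]
tcp_rot: [[0.977, 0.214, 0.002], [0.214, -0.977, -0.001], [0.001, 0.001, -1.0]]
contact_force: [-6.1, -2.4, 26.1]
width: 0.569
```

Run:
```python
from h import *
s=manip.observe(); print(s['t'],s['tcp_pos'],s['contact_force'],s['width'],abs(s['joint_velocities']).max())
if s['contact_force'][2]>17 and s['tcp_pos'][2]<.1112: print(manip.close_job())
```

```text
13.95 [ 0.55773228 -0.19252991  0.11079097] [-6.12760038 -2.41254241 26.1213566 ] 0.5693933099392772 0.0020681061286472193
the job is handed in; nothing more can be done
None
```

The cap is on the vial well, fully home, and I handed the job in at t ≈ 14 s with the arm still holding it pressed there.

- **Right well:** the wrist view showed a narrow stopper inside the bore of the well at about (0.557, -0.191). The other well has the mushroom plug, which I left alone.
- **Keyways:** I set the cap on the pins and turned it about 55° one way. The upward force fell from about 10 N to 0, and the cap then dropped freely.
- **Fully home:** just before handing in, the tool height put the rim at about 76 mm, where the shoulder is. It was a hard stop, since 0.8 mm more command moved the tool only 0.1 mm and added 11 N. I then eased the push to 26 N, above the sleeve's 10 N. The tool was upright to within about 0.1° and still.
- **Other checks:** the last pictures show the spare vial and the plug still in place.
- **Not ideal or not checked:** a sideways force of about 6 N remained at the wrist while pressing. The vial under the cap can't be seen, and I never saw the keyways directly.

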